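Clamp the dust filter onto the suction unit

ROBOT

A 7-joint arm with a two-finger parallel gripper is mounted at the origin on the work surface. World frame = base frame: x ahead of the robot, y to its left, z up, the work surface at z = 0. Lengths are in m, angles in rad, forces in N, time in s.
With the tool pointing down it reaches from about 0.4 to 0.9 m from the base axis. Payload 5.6 kg.
Tool frame: the origin (TCP) lies between the finger pads; the fingertips stand 14 mm ahead of it and the grasp point (between the pads) lies 5 mm behind it (env.nose_length is the distance from the TCP to the fingertips, in m); z points along the fingers, y is the line along which they close (so a half turn about z gives the same grasp; the last joint's range is limited). The gripper opens to 92 mm and grips with 3 to 60 N. Pads are 20 mm wide; open, the fingers measure 128 mm over their backs; the gripper's body (75 mm by 189 mm) begins 69 mm behind the grasp point.
Start: joints at [1.203, 0.468, -0.012, 1.603, 0.006, 1.071, -0.056], TCP at [0.207, -0.616, 0.229] pointing down, gripper open.
Joint ranges: [-2.53, 2.53], [-0.31, 2.02], [-1.57, 1.55], [0.28, 2.44], [-1.29, 4.43], [0.15, 1.84], [-2.92, 2.92]. Speed limits (rad/s): [2.57, 2.57, 3.14, 3.14, 3.14, 3.14, 3.14].

INTERFACE

Orientations are given as [roll, pitch, yaw] about the fixed x, y, z axes, in that order (R = Rz(yaw) Ry(pitch) Rx(roll)).
In Python, from plant import telemetry, optics, order, spotter, env gives the robot as it stands.
- The arm moves only by the tool jog_arm, never from a script. Its arguments are lists of equal length, an entry for each row: "travel": the shift along the tool's x, y, z in mm, a list of three; "rot": the turn, a rotation vector about the tool's x, y, z in degrees, a list of three. A call has 1 to 20 rows; each row is the pose to reach, as a shift and turn from the pose commanded when the call began, along the tool's axes at that moment; what a row does not reach only later rows make up. A row lasts 1/10 s, in which the tool goes at most 50 mm and 8.59 degrees, less where a joint would pass 70% of its speed; a pose out of reach is approached as far as the arm can. A call with a gripper value outside its range is refused whole. "claw" is the gripper's target within -1 to 1 (fully open at 1, half-way at 0, shut at -1), set as the call begins (left out, the last holds). The fingers move at their own pace and stop on an object; "force" is the grip in N (left out, the last holds). Time passes only in rows, so rows that repeat a pose let the fingers close. It gives the time, the measured TCP pose, the force, the opening and the grip force at its end, in the units of the state.
- telemetry.get_state(): the state, without advancing time (a new reading comes with each control period).
- optics.snapshot(name): name is "scene" or "top"; returns the picture (480x640x3 uint8, red, green, blue); there is no depth.
- optics.camera_model(name): a dict with "fx", "fy", "cx", "cy" (pixels), "dist" ([k1, k2, p1, p2, k3] as OpenCV has them; the pictures are not rectified), "rvec" (rotation vector, rad) and "tvec" (3), from world to camera coordinates, as OpenCV has them. Camera axes: x right, y down, z forward; pixel columns grow to the right and rows downward; lengths in m; the calibration is good to about 2 mm. A picture is of the moment at which its call begins. camera_model takes no time and is no camera call.
- order.sign_off(): hands the job in; it is judged then, once.
Trained networks look in the newest picture that a camera, given by its name, has taken for a name from the list of things; names that differ only in an ending like _2 or _b are one class to them, and where a whole thing is asked for, a point or a joint stands for the part that bears it (a point fixed in the world has none). Each returns a list of dicts, best first, with "score" (0 to 1); they miss things now and then, are a little off and sometimes report something else, mostly with a low value. They report only what shows in the picture. A call takes as long as a camera call. They do not tell look-alikes from the thing itself.
- spotter.search_frame(camera, target): "box" ([left, top, right, bottom] in pixels, round what is visible of it).
- spotter.silhouettes(camera, target): "pixels" (480x640 bool, what is visible of it) and "box" ([left, top, right, bottom] in pixels, round what is visible of it).
The state is a dict: "t": time; "qpos": joint angles; "joint_velocities": joint speeds; "effort": joint torques, N m; "position": TCP position; "tool_rot": TCP orientation; "contact_force": force on the tool from outside, world axes, zero at the start; "torque": the same for the moment, N m; "gripper_width": finger opening in m; "finger_force": force on a finger pad.
Only numpy, scipy, OpenCV 4.12 (cv2) and the standard library are available. Lean on these libraries where they do the work, as an engineer would, in place of code of your own. Each camera call takes 0.05 s, during which the arm holds its last target. There are 200 camera calls.

TASK

Lift the dust filter out of its wooden cradle and lay it in the lower half of the pipe clamp on the suction unit, its flange gently up against the rubber seal of the inlet flange, and let go. Then swing the hinged upper half of the clamp ring over both flanges, press it down firmly but without force, and throw the latch lever up and over until its hook holds the ring fully shut. Do not ram or drop the filter or press it hard on the bare seal, do not force the ring or the lever, and leave the other things on the bench where they are.

Things in the scene. Friction and masses are not known exactly. Their poses are not given: they have to be found in the camera images.
- rig: Grey suction unit on a dark base plate (350 x 200 mm, 12 thick), fixed, on levelling feet, so 6 to 20 mm above the table. Origin on the plate's underside, below the face of the inlet flange; x = pipe axis from the filter's side to the unit, z up. Pipe axis at z = 100 mm. The unit (130 x 160, top at 142) starts at x = 58. A black V rest for the filter's body stands at x = -123 (16 wide), its arms up to z = 96.
- filter: Plain aluminium dust filter, loose, 0.38 to 0.56 kg: round body 58 mm across from x = -62 to +36, a gland nut to +50, out of it a 48 mm neck with a 70 mm flange, and a 24 mm spigot behind. Origin on the axis, where to grip; x along the axis to the flange. The neck is set tight in the gland, each time differently: the flange's face is 67 to 89 mm from the origin, not measured. Rim 3.5 mm thick, back tapered 30 degrees.
- inlet: Inlet flange of the suction unit, 70 mm across. Origin at the centre of its face on the pipe axis, axes as the rig. The filter's flange must not press on the metal face itself; clamped, the seal keeps the faces 0.5 mm apart, the axes in line.
- saddle: Fixed lower half of the clamp, a half ring open upwards, 26 mm wide, 94 mm outside; origin and axes as the inlet. Over its lowest 104 degrees it has a lip from x = -13 to x = -7.7 mm (57 mm across inside). The filter's rim goes down between lip and seal, a gap of 5.2 mm. The lip's face slopes at 30 degrees, so the unclamped filter rests up to 8 mm high at this end, against the seal.
- hinge (a point): Hinge of the clamp ring on the +y side, level with the pipe axis and 56 mm beside it; axes as the rig; the ring turns about x.
- ring (a joint): Angle of the ring's upper half, rad: 0 shut, 1.35 to 1.65 at the start (standing up on the +y side, its end up to 155 mm above the hinge), 1.75 at its stop. Light hinge: upright it stays put, under about 0.8 it falls shut by itself. It then rests on the flange 0.05 to 0.15 short of shut, must be pressed on, and let go springs back up to 0.045, which the latch takes up.
- upper_half: The swinging upper half of the clamp ring, aluminium, 26 mm wide, 94 mm outside diameter, with an ear on its loose end. Origin on the hinge, axes as the rig when shut. Pressing it home on the flanges takes 10 to 15 N down on the ear; over 30 N is rough handling.
- ring_ear (a point): Middle of the ear's outer flat (the top when shut), where to push: shut it is 114 mm from the hinge towards -y and 16 mm above the hinge. The flat is 13 mm wide along x, 28 long. A cross pin (8 mm thick, 39 long) is 22 mm farther out and 8 mm lower: the lever's hook goes over it.
- lever (a joint): Angle of the latch lever, rad: 0 latched (its bar stands upright above the pivot, at a stop), 0.7 to 0.9 at the start, leaning out to -y; 1.2 at its stop. Stays where it is left. From about 0.55 down the hook goes over the ring's pin, if that is less than 6 mm above its shut place, and draws it down until about 0.2; from there on it locks itself.
- latch_arm: The steel latch lever: two hooked cheeks joined by a cross bar. Origin on its pivot, 80 mm from the pipe axis on the -y side and 26 mm lower than it; axes as the rig when latched. Throwing it takes 2 to 8 N at the bar; over 30 N is rough handling.
- lever_bar (a point): Middle of the lever's cross bar (12 mm thick, 44 long along the rig's x), 84 mm from the pivot. Latched it is 84 mm from the pipe axis on the -y side and 58 mm above it. Push it towards +y and up.
- cradle: Wooden cradle, 130 x 75 mm, with two V ribs at x = -35 and +28 mm, fixed; the filter lies in it with its axis 58 mm above its underside. Origin under its middle, on the table; x towards the filter's flange end.
- detector_a: White round smoke detector head, 102 mm across, 47 high, loose; not part of the job.
- detector_b: A second white smoke detector head, 102 mm across, 47 high, loose; not part of the job.
- screwdriver: Screwdriver with black handle, 200 mm long, lying loose; not part of the job.
- wrench: Steel wrench, 180 mm long, lying loose; not part of the job.
- relay_box: Grey relay module, 90 x 54 x 62 mm, loose; not part of the job.
- beacon: Red warning beacon, 84 mm across, 77 high, loose; not part of the job.
- pipe_plug: Small grey stepped pipe plug, 48 mm across, 34 high, loose; not part of the job.
- seal: The black rubber seal, a ring 62 mm across in the inlet flange's face. Origin at the centre of its front, 2.5 mm before the face (towards -x); axes as the rig. It starts to give at 6 N, then takes 20 N per mm. Do not press the filter on it with over 20 N before the ring is over it; clamped it bears about 45 N.
Things that resemble listed ones, but are neither listed nor needed, are in the scene too. Of the things that look like the filter, the largest one is meant.

How it is judged:
On the way, in this order (a step that is already met when the one before it is completed fails the run):
1. the filter lies let go in the lower half, its flange at the seal, with the ring still open (contact force between filter and seal above 0.5 N and x of filter in the frame of inlet above -0.097 m and y of filter in the frame of inlet between -0.004 and 0.004 m and z of filter in the frame of inlet between -0.003 and 0.012 m and angle between the x axis of filter and the x axis of inlet, either way round below 0.15 rad and contact force between the fingers and filter below 0.1 N and value of joint ring above 0.3 rad), for 0.2 s.
2. the ring is swung over and pressed down on both flanges, the lever still open (value of joint ring below 0.05 rad and value of joint lever above 0.5 rad and contact force between filter and seal above 15 N), for 0.1 s.
At the end, for the whole second after the job is handed in: The ring is fully shut (within 0.012 rad) with the lever latched (within 0.12 rad), and the filter is held in it at rest: the seal squeezed with over 25 N, its middle within 2 mm of the pipe axis, axes in line within 0.03 rad (value of joint ring below 0.012 rad and value of joint lever below 0.12 rad and contact force between filter and seal above 25 N and y of filter in the frame of inlet between -0.002 and 0.002 m and z of filter in the frame of inlet between -0.002 and 0.002 m and angle between the x axis of filter and the x axis of inlet, either way round below 0.03 rad and linear speed of filter below 0.01 m/s); the robot touches nothing.
It fails at once if the filter was pressed on the bare seal with over 20 N before the ring was over it, or rammed on the inlet flange itself with over 20 N ((contact force between filter and seal above 20 N and value of joint ring above 0.3 rad) or contact force between filter and inlet above 20 N).
It fails at once if the filter was dropped or jammed into the lower clamp half (over 45 N), or fell on the bench (contact force between filter and saddle above 45 N or height (world z) of filter below 0.045 m).
It fails at once if the ring was forced (fingers pressing with over 30 N) (contact force between the fingers and upper_half above 30 N).
It fails at once if the lever was forced (fingers pressing with over 30 N) (contact force between the fingers and latch_arm above 30 N).
It fails at once if a bystander was pushed away (over 20 mm) (distance of any of detector_a, detector_b, screwdriver, wrench, relay_box, beacon, pipe_plug from where it was at the start of the episode above 0.02 m).
It also fails if it takes over 70 s, if anything falls off the work surface, if the arm or the gripper's body presses on something with over 40 N, if the wrist force passes 120 N, or if a joint passes its speed limit or range.

## Working session

There is one attempt and no reset: what is moved stays moved. The work goes in short steps, Python scripts to look and compute and a tool call to move; the robot and the scene stay as the last step left them, time stands still between calls to the robot, and variables do not carry over. Pictures are saved under pics/ and viewed, at most 10 in all, crops included, and the job is handed in when it is done.

Besides the shell and the picture viewer there is one more tool, called after "Call:" as name(argument=value, ...) on one line, values as JSON. jog_arm: Moves the arm, as the interface text tells. Its arguments: {"type":"object","properties":{"travel":{"type":"array","items":{"type":"array","items":{"type":"number"}}},"rot":{"type":"array","items":{"type":"array","items":{"type":"number"}}},"claw":{"type":"number"},"force":{"type":"number"}},"required":["travel","rot"]}

```bash
mkdir -p pics; ls; python3 - <<'E'
from plant import telemetry, optics, order, spotter, env
import cv2
s=telemetry.get_state();print(s)
for n in("scene","top"):
    im=optics.snapshot(n);cv2.imwrite(f"pics/{n}0.png",im[:,:,::-1]);print(n,optics.camera_model(n))
    for t in("filter","rig","cradle","ring","lever","saddle","inlet"):
        print(t,[(round(d["score"],2),[int(v) for v in d["box"]]) for d in spotter.search_frame(n,t)])
E
```

```text
pics
{'t': 0.0, 'qpos': array([ 1.20301931,  0.46837282, -0.01158942,  1.60362656,  0.00602803,
        1.07140028, -0.05633876]), 'joint_velocities': array([-7.42256517e-05, -2.66628340e-04,  6.64435265e-05, -8.61419478e-04,
       -1.01966592e-03, -1.62861220e-03,  1.94696117e-03]), 'effort': array([-4.17542897e-04, -5.20575213e+01, -1.25785737e-02, -2.43748194e+01,
       -5.66932163e-02,  1.73310220e-02,  1.61507023e-04]), 'position': array([ 0.20715323, -0.61551295,  0.22764194]), 'tool_rot': array([-3.13982609e+00,  1.54646673e-04,  3.24675919e-01]), 'contact_force': array([ 0.22928758,  0.31421362, -0.12773855]), 'torque': array([-0.01559238, -0.03010103, -0.00947928]), 'finger_force': 0.0, 'gripper_width': 0.09195427791546217}
scene {'fx': 438.11475815008026, 'fy': 438.11475815008026, 'cx': 320.59131136057863, 'cy': 244.93028264092945, 'dist': array([-0.06896513,  0.        ,  0.        ,  0.        ,  0.        ]), 'rvec': array([ 1.73795662,  1.88514872, -0.68289631]), 'tvec': array([ 0.05445426, -0.29987634,  1.31419132])}
filter [(0.97, [449, 235, 482, 302]), (0.88, [382,
[... 425 characters left out ...]
519.7493496660189, 'cx': 319.2802749748679, 'cy': 236.55846457516745, 'dist': array([-0.14116375,  0.        ,  0.        ,  0.        ,  0.        ]), 'rvec': array([ 2.18238067, -2.14800096,  0.12123567]), 'tvec': array([-0.00669651,  0.5319054 ,  1.10771277])}
filter [(0.92, [160, 221, 204, 298]), (0.75, [157, 338, 209, 366]), (0.61, [230, 202, 267, 250])]
rig [(0.94, [291, 74, 421, 253])]
cradle [(0.64, [190, 238, 208, 290]), (0.54, [277, 264, 303, 352]), (0.31, [323, 165, 368, 184])]
ring [(0.75, [298, 143, 324, 172]), (0.2, [295, 140, 325, 171])]
lever [(0.75, [378, 168, 423, 187])]
saddle [(0.84, [324, 164, 368, 184]), (0.25, [189, 121, 230, 167])]
inlet [(0.56, [327, 167, 361, 172])]
```

View pics/scene0.png

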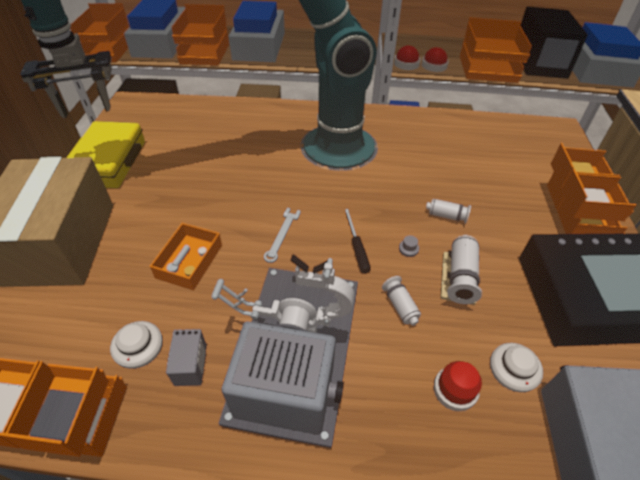

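View pics/top0.png

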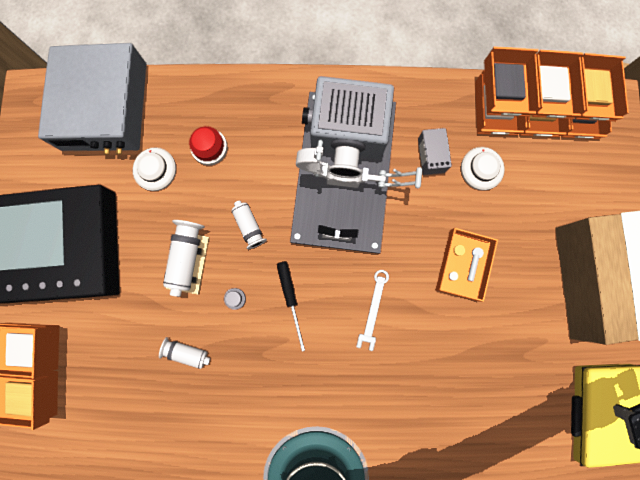

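```bash
cat > h.py <<'E'
import numpy as np, cv2
from plant import telemetry, optics, order, spotter, env
def cam(n):
    m=optics.camera_model(n);K=np.array([[m["fx"],0,m["cx"]],[0,m["fy"],m["cy"]],[0,0,1.]])
    return K,np.array(m["dist"]),np.array(m["rvec"]),np.array(m["tvec"])
def proj(n,P):
    K,d,r,t=cam(n);return cv2.projectPoints(np.asarray(P,float).reshape(-1,3),r,t,K,d)[0][:,0]
def ground(n,uv,z):
    K,d,r,t=cam(n);p=cv2.undistortPoints(np.array(uv,float).reshape(-1,1,2),K,d)[:,0]
    R=cv2.Rodrigues(r)[0];c=-R.T@t;D=np.c_[p,np.ones(len(p))]@R
    return c+D*((z-c[2])/D[:,2])[:,None]
E
python3 - <<'E'
from h import *
T=cv2.imread("pics/top0.png");S=cv2.imread("pics/scene0.png")
def crop(I,x0,y0,x1,y1,k):return cv2.resize(I[y0:y1,x0:x1],None,fx=k,fy=k,interpolation=cv2.INTER_CUBIC)
a=crop(T,285,70,430,260,3);b=crop(T,155,215,215,305,6)
c=np.zeros((600,800,3),np.uint8);c[:a.shape[0],:a.shape[1]]=a;c[:b.shape[0],440:440+b.shape[1]]=b;cv2.imwrite("pics/ct.png",c)
a=crop(S,205,245,365,445,3);b=crop(S,435,230,495,310,5)
c=np.zeros((600,800,3),np.uint8);c[:a.shape[0],:a.shape[1]]=a;c[:b.shape[0],490:490+b.shape[1]]=b;cv2.imwrite("pics/cs.png",c)
for n in("top","scene"):
    optics.snapshot(n)
    for o in ("filter","rig","ring","lever"):
        m=spotter.silhouettes(n,o);
        if m: np.save(f"{n}_{o}.npy",np.array([q["pixels"] for q in m]));print(n,o,[(round(q["score"],2),q["box"]) for q in m])
E
```

```text
top filter [(0.71, [156.5, 338.0, 209.9, 369.8]), (0.63, [232.6, 202.5, 266.3, 249.1]), (0.59, [161.0, 218.2, 207.7, 299.3])]
top rig [(0.8, [291.5, 72.9, 421.3, 251.4])]
top ring [(0.98, [295.5, 143.0, 321.8, 173.6])]
top lever [(0.91, [379.8, 164.8, 421.0, 187.0]), (0.41, [461.0, 149.6, 505.2, 193.7])]
scene filter [(0.8, [383.7, 278.8, 420.8, 326.4]), (0.64, [448.3, 234.2, 483.3, 304.5]), (0.63, [429.0, 203.9, 467.8, 223.0])]
scene rig [(0.9, [211.2, 251.7, 359.4, 446.9])]
scene ring [(0.76, [326.2, 260.9, 357.2, 317.2]), (0.74, [400.2, 236.4, 419.7, 254.4])]
scene lever [(0.85, [212.9, 280.0, 266.5, 318.1]), (0.39, [166.4, 330.1, 209.9, 388.4])]
```

View pics/ct.png

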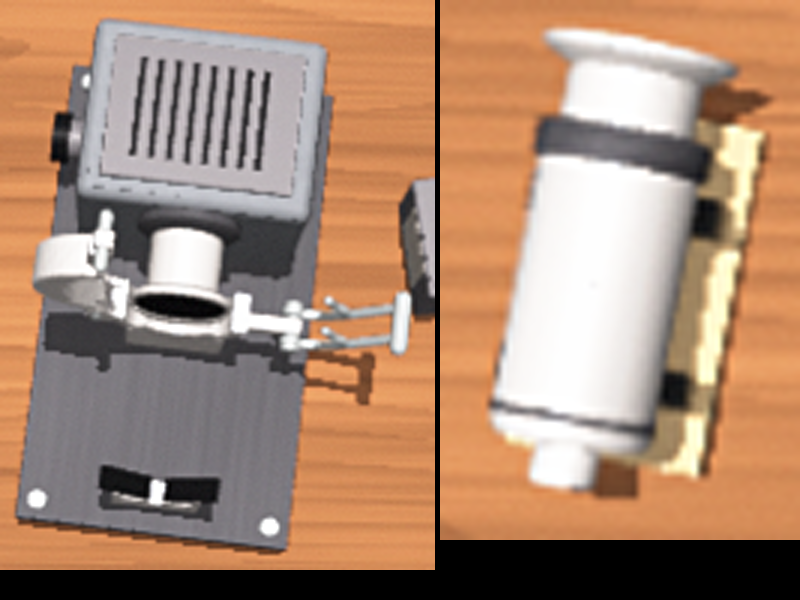

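View pics/cs.png

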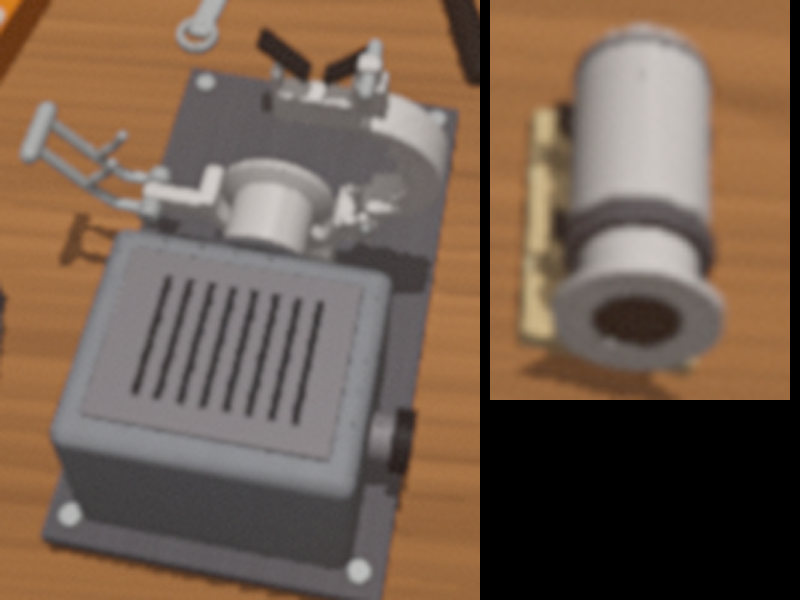

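```bash
cat > fit.py <<'E'
from h import *
from scipy.optimize import least_squares, minimize
tp=lambda x,y:(285+x/3,70+y/3); sc=lambda x,y:(205+x/3,245+y/3)
# params X,Y,H,yaw,x0(plate front),screw inset
def W(p,P):
    P=np.asarray(P,float);c,s=np.cos(p[3]),np.sin(p[3]);return np.c_[p[0]+c*P[:,0]-s*P[:,1],p[1]+s*P[:,0]+c*P[:,1],p[2]+P[:,2]]
def res(p,full=False):
    a=p[4];b=a+.35;i=p[5];c=.1;z=.012
    u0,u1,h,k=.060,.186,.141,.078
    top=[((a,c,z),(17,518)),((a,-c,z),(286,546)),((b,c,z),(74,66)),((a+i,c-i,z),(37,499)),((a+i,-c+i,z),(269,526)),
      ((u1,k,h),(98,22)),((u1,-k,h),(325,48)),((u0,-k,h),(308,219)),((u0,k,h),(82,191))]
    s=[((a,-c,z),(193,70)),((a,c,z),(457,110)),((b,-c,z),(43,538)),((a+i,-c+i,z),(206,82)),((a+i,c-i,z),(438,117)),((b-i,-c+i,z),(69,514)),((b-i,c-i,z),(358,570)),
      ((u0,-k,h),(121,236)),((u0,k,h),(388,276)),((u1,-k,h),(53,437)),((u1,k,h),(353,496))]
    r=[]
    for n,L,f in(("top",top,tp),("scene",s,sc)):
        r.append(proj(n,W(p,[q[0] for q in L]))-np.array([f(*q[1]) for q in L]))
    return r if full else np.vstack(r).ravel()
o=least_squares(res,[.65,-.05,.012,-.1,-.15,.015],loss="soft_l1")
print("rig",np.round(o.x,4));[print(np.round(r,1).tolist()) for r in res(o.x,True)]
p=o.x;np.save("rig.npy",p)
for n,P in(("inlet",(0,0,.1)),("hinge",(0,.056,.1)),("pivot",(0,-.08,.074)),("vrest",(-.123,0,.096))):
    w=W(p,[P]);print(n,w.round(4),[proj(c,w).round(1).tolist() for c in("top","scene")])
# filter
I={n:cv2.imread(f"pics/{n}0.png") for n in("top","scene")}
roi={"top":(155,212,212,305),"scene":(440,225,492,308)}
def mask(n):
    hsv=cv2.cvtColor(I[n],cv2.COLOR_BGR2HSV);m=(hsv[...,1]<70).astype(np.uint8)
    z=np.zeros_like(m);x0,y0,x1,y1=roi[n];z[y0:y1,x0:x1]=m[y0:y1,x0:x1]
    k,l,st,_=cv2.connectedComponentsWithStats(z);m=(l==1+np.argmax(st[1:,4])).astype(np.uint8)
    ct=cv2.findContours(m,0,1)[0];return cv2.drawContours(m*0,ct,-1,1,-1)
M={n:cv2.resize(mask(n),None,fx=4,fy=4,interpolation=cv2.INTER_LINEAR) for n in I}
th=np.linspace(0,2*np.pi,40)
def model(n,q):
    x,y,yaw,L,sp=q;m=np.zeros((480*4,640*4),np.uint8)
    for segs in([(-sp,.012),(-.06,.012)],[(-.062,.027),(-.059,.029),(.036,.029)],[(.036,.0315),(.05,.0315)],[(.05,.024),(L-.004,.024)],[(L-.0099,.024),(L-.0035,.035),(L,.035)]):
        P=np.vstack([np.c_[np.full(40,a),r*np.cos(th),r*np.sin(th)] for a,r in segs])
        P=W([x,y,.058,yaw],P);uv=(proj(n,P)+.5)*4-.5
        cv2.fillConvexPoly(m,cv2.convexHull(np.round(uv*16).astype(np.int32)),1,shift=4)
    return m
def cost(q):return sum(1-(M[n]&model(n,q)).sum()/(M[n]|model(n,q)).sum() for n in M)
g=ground("top",[(183,262)],.058)[0]
best=None
for L in(.07,.085):
    for yw in (-.05,-.2):
        x0=np.array([g[0],g[1],yw,L,.085])
        r=minimize(cost,x0,method="Nelder-Mead",options=dict(initial_simplex=np.vstack([x0]+[x0+np.eye(5)[i]*[.015,.015,.15,.01,.01][i] for i in range(5)]),maxiter=250))
        if best is None or r.fun<best.fun:best=r
print("filter",best.x.round(4),best.fun);np.save("filt.npy",best.x)
for n in M:
    d=M[n].astype(int)-model(n,best.x);x0,y0,x1,y1=[4*v for v in roi[n]];v=np.zeros(d.shape+(3,),np.uint8);v[...,0]=M[n]*255;v[...,2]=model(n,best.x)*255
    cv2.imwrite(f"pics/f{n}.png",v[y0:y1,x0:x1])
E
time python3 fit.py; python3 -c "
import cv2,numpy as np
a=cv2.imread('pics/ftop.png');b=cv2.imread('pics/fscene.png');c=np.zeros((380,500,3),np.uint8);c[:a.shape[0],:a.shape[1]]=a;c[:b.shape[0],250:250+b.shape[1]]=b;cv2.imwrite('pics/ff.png',c)"
```

```text
rig [ 0.658  -0.0493  0.0099 -0.1023 -0.1516  0.0146]
[[-0.6, 0.4], [0.1, 1.7], [-0.4, 0.5], [0.2, 0.9], [-0.1, 1.0], [0.5, -1.9], [0.3, -1.7], [0.2, -0.1], [-1.6, 0.2]]
[[-0.4, 0.0], [0.4, 0.4], [-0.2, -0.3], [0.0, 2.2], [-0.8, 2.4], [1.6, 1.2], [0.7, 1.0], [-0.6, -2.9], [0.9, -0.9], [-1.2, 0.2], [-0.7, -0.5]]
inlet [[ 0.658  -0.0493  0.1099]] [[[345.0, 172.0]], [[297.5, 311.5]]]
hinge [[0.6638 0.0064 0.1099]] [[[318.1, 168.9]], [[327.5, 316.4]]]
pivot [[ 0.6499 -0.1289  0.0839]] [[[381.9, 179.3]], [[256.8, 312.0]]]
vrest [[ 0.5357 -0.0367  0.1059]] [[[338.2, 230.9]], [[310.3, 261.4]]]Traceback (most recent call last):
  File "fit.py", line 46, in <module>
    r=minimize(cost,x0,method="Nelder-Mead",options=dict(initial_simplex=np.vstack([x0]+[x0+np.eye(5)[i]*[.015,.015,.15,.01,.01][i] for i in range(5)]),maxiter=250))
    res = _minimize_neldermead(fun, x0, args, callback, bounds=bounds,
                               **options)
    fxcc = func(xcc)
    fx = function(np.copy(x), *(wrapper_args + args))
  File "fit.py", line 40, in cost
    def cost(q):return sum(1-(M[n]&model(n,q))
[... 441 characters left out ...]
y", line 7, in proj
    K,d,r,t=cam(n);return cv2.projectPoints(np.asarray(P,float).reshape(-1,3),r,t,K,d)[0][:,0]
            ~~~^^^
  File "h.py", line 4, in cam
    m=optics.camera_model(n);K=np.array([[m["fx"],0,m["cx"]],[0,m["fy"],m["cy"]],[0,0,1.]])
ValueError: time passes only in moves, steps and waits

real	0m8.478s
user	0m6.544s
sys	0m0.269s
[ WARN:0@0.010] global loadsave.cpp:275 findDecoder imread_('pics/ftop.png'): can't open/read file: check file path/integrity
[ WARN:0@0.011] global loadsave.cpp:275 findDecoder imread_('pics/fscene.png'): can't open/read file: check file path/integrity
Traceback (most recent call last):
AttributeError: 'NoneType' object has no attribute 'shape'
```

```bash
sed -i 's/^def cam/import functools\n@functools.cache\ndef cam/' h.py; python3 fit.py|tail -1; python3 -c "
import cv2,numpy as np
a=cv2.imread('pics/ftop.png');b=cv2.imread('pics/fscene.png');c=np.zeros((380,500,3),np.uint8);c[:a.shape[0],:a.shape[1]]=a;c[:b.shape[0],250:250+b.shape[1]]=b;cv2.imwrite('pics/ff.png',c)"
```

```text
filter [ 0.4743  0.2961 -0.1557  0.0811  0.0772] 0.11344135823407331
```

View pics/ff.png

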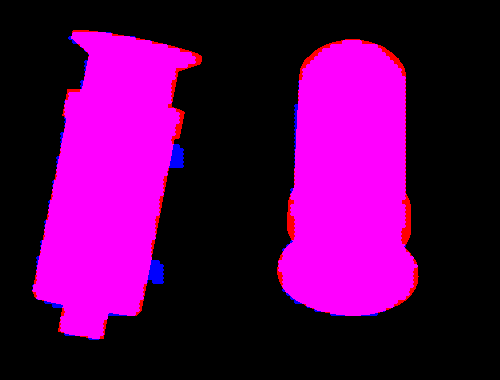

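```bash
cat > mv.py <<'E'
from h import *
import sys
from scipy.spatial.transform import Rotation as Ro
# usage: mv.py x y z yaw ; ... several targets (TCP, tool down)
s=telemetry.get_state();R=Ro.from_euler("xyz",s["tool_rot"]);p=s["position"]
for a in sys.argv[1:]:
    v=[float(q) for q in a.split(",")]
    G=Ro.from_euler("xyz",[np.pi,0,v[3]]);r=(R.inv()*G).as_rotvec(degrees=True)
    print("travel",(R.inv().apply(np.array(v[:3])-p)*1000).round(1).tolist(),"rot",r.round(2).tolist())
print(s["t"],p.round(4),s["tool_rot"].round(4),s["contact_force"].round(2),s["gripper_width"],s["finger_force"])
E
python3 mv.py .45,-.25,.26,-.156 .4743,.2961,.20,-.156 .4743,.2961,.053,-.156
```

```text
travel [346.8, -269.5, -31.5] rot [0.0, 0.0, 27.54]
travel [544.0, -779.3, 28.5] rot [0.0, 0.0, 27.54]
travel [544.0, -779.3, 175.5] rot [0.0, 0.0, 27.54]
1.3 [ 0.2074 -0.6161  0.2286] [3.1416e+00 1.0000e-04 3.2470e-01] [-0.42  0.29 -0.52] 0.09190620241092953 0.0
```

Call:
jog_arm(travel=[[45, -35, -10], [85, -66, -20], [130, -100, -31], [170, -132, -31], [210, -165, -31], [250, -195, -31], [300, -233, -31], [347, -270, -31], [370, -320, -31], [390, -365, -20], [410, -410, -15], [430, -460, -10], [450, -510, -5], [470, -560, 0], [485, -605, 5], [500, -650, 10], [515, -700, 15], [530, -740, 20], [544, -779, 28], [544, -779, 28]], rot=[[0, 0, 5], [0, 0, 10], [0, 0, 15], [0, 0, 20], [0, 0, 25], [0, 0, 27.5], [0, 0, 27.5], [0, 0, 27.5], [0, 0, 27.5], [0, 0, 27.5], [0, 0, 27.5], [0, 0, 27.5], [0, 0, 27.5], [0, 0, 27.5], [0, 0, 27.5], [0, 0, 27.5], [0, 0, 27.5], [0, 0, 27.5], [0, 0, 27.5], [0, 0, 27.5]], claw=1)

```text
t: 3.3
position: [0.4738, 0.299, 0.2004]
tool_rot: [-3.141, -0.0, -0.153]
contact_force: [0.3, -1.0, -0.4]
gripper_width: 0.0919
finger_force: 0.0
```

```bash
python3 mv.py  .4743,.2961,.20,-.156 .4743,.2961,.053,-.156
```

```text
travel [0.9, 2.8, 0.4] rot [-0.06, -0.0, 0.16]
travel [0.9, 3.0, 147.4] rot [-0.06, -0.0, 0.16]
3.3 [0.4738 0.299  0.2004] [-3.1405 -0.     -0.1533] [ 0.33 -1.02 -0.43] 0.09193037406871284 0.0
```

Call:
jog_arm(travel=[[0, 0, 45], [0, 0, 90], [0, 0, 125], [0, 0, 147], [0, 0, 147], [0, 0, 147], [0, 0, 147]], rot=[[0, 0, 0], [0, 0, 0], [0, 0, 0], [0, 0, 0], [0, 0, 0], [0, 0, 0], [0, 0, 0]])

```text
t: 4.0
position: [0.4755, 0.2966, 0.0552]
tool_rot: [-3.14, -0.002, -0.155]
contact_force: [-0.4, -0.1, -0.3]
gripper_width: 0.0915
finger_force: 0.0
```

```bash
python3 mv.py  .4743,.2961,.053,-.156; python3 - <<'E'
from h import *
a=optics.snapshot("scene")[200:330,400:540,::-1];b=optics.snapshot("top")[190:330,130:270,::-1]
c=np.zeros((420,800,3),np.uint8);c[:390,:420-0]=cv2.resize(a,(420,390));c[:380,420:800]=cv2.resize(b,(380,380));cv2.imwrite("pics/g.png",c)
E
```

```text
travel [-1.1, 0.6, 2.2] rot [-0.11, -0.12, 0.04]
4.0 [0.4755 0.2966 0.0552] [-3.1397e+00 -2.2000e-03 -1.5530e-01] [-0.37 -0.12 -0.32] 0.09146988689571611 0.0
```

View pics/g.png

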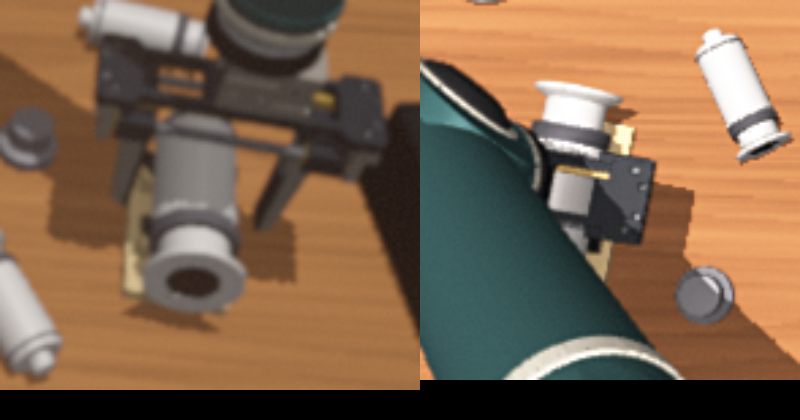

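Call:
jog_arm(travel=[[0, 0, 1], [0, 0, 1], [0, 0, 1], [0, 0, 1], [0, 0, 1], [0, 0, 1], [0, 0, 1], [0, 0, 1], [0, 0, 1], [0, 0, 1]], rot=[[0, 0, 0], [0, 0, 0], [0, 0, 0], [0, 0, 0], [0, 0, 0], [0, 0, 0], [0, 0, 0], [0, 0, 0], [0, 0, 0], [0, 0, 0]], claw=-1, force=40)

```text
t: 5.1
position: [0.4744, 0.2957, 0.0526]
tool_rot: [3.141, -0.0, -0.155]
contact_force: [-0.1, -1.7, 2.5]
gripper_width: 0.0571
finger_force: 40.0
```

Call:
jog_arm(travel=[[0, 0, -20], [0, 0, -60], [0, 0, -100], [0, 0, -140], [0, 0, -160], [0, 0, -160], [0, 0, -160]], rot=[[0, 0, 0], [0, 0, 0], [0, 0, 0], [0, 0, 0], [0, 0, 0], [0, 0, 0], [0, 0, 0]])

```text
t: 5.8
position: [0.4737, 0.2951, 0.211]
tool_rot: [3.14, 0.002, -0.156]
contact_force: [-0.2, 0.3, -5.8]
gripper_width: 0.0574
finger_force: 40.0
```

```bash
python3 - <<'E'
from h import *
from math import cos,sin
p=np.load("rig.npy")
def w(x,y,z):c,s=cos(p[3]),sin(p[3]);print((x,y,z),"->",round(p[0]+c*x-s*y,4),round(p[1]+s*x+c*y,4),round(p[2]+z,4))
# filter origin when face at x=-0.010 : x=-.010-.0811 ; TCP z 5 below axis
w(-.0911,0,.115-.005);w(-.0911,0,.16)
E
python3 mv.py .5674,-.04,.24,-.1023 .5674,-.04,.17,-.1023
```

```text
(-0.0911, 0, 0.11) -> 0.5674 -0.04 0.1199
(-0.0911, 0, 0.16) -> 0.5674 -0.04 0.1699
travel [144.5, 316.6, -28.7] rot [0.08, 0.1, -3.05]
travel [144.6, 316.5, 41.3] rot [0.08, 0.1, -3.05]
5.8 [0.4737 0.2951 0.211 ] [ 3.1401e+00  1.6000e-03 -1.5550e-01] [-0.21  0.3  -5.77] 0.05743926120130602 39.990631341934204
```

Call:
jog_arm(travel=[[10, 40, -20], [25, 85, -29], [45, 130, -29], [60, 175, -29], [80, 220, -29], [95, 265, -29], [105, 300, -29], [112, 317, -29], [112, 317, -20], [125, 317, 0], [145, 317, 20], [145, 317, 41], [145, 317, 41], [145, 317, 41], [145, 317, 41]], rot=[[0, 0, 0], [0, 0, -1], [0, 0, -2], [0, 0, -3], [0, 0, -3], [0, 0, -3], [0, 0, -3], [0, 0, -3], [0, 0, -3], [0, 0, -3], [0, 0, -3], [0, 0, -3], [0, 0, -3], [0, 0, -3], [0, 0, -3]])

```text
t: 7.3
position: [0.5687, -0.039, 0.1719]
tool_rot: [-3.141, -0.0, -0.102]
contact_force: [0.8, -0.3, -5.1]
gripper_width: 0.0572
finger_force: 40.0
```

```bash
python3 mv.py .5674,-.04,.12,-.1023; python3 - <<'E'
from h import *
a=optics.snapshot("scene")[235:345,200:370,::-1];b=optics.snapshot("top")[130:260,280:430,::-1]
c=np.zeros((600,800,3),np.uint8);a=cv2.resize(a,None,fx=3,fy=3,interpolation=2);b=cv2.resize(b,None,fx=1.9,fy=1.9,interpolation=2);c[:a.shape[0],:a.shape[1]]=a;c[:b.shape[0],515:515+b.shape[1]]=b;cv2.imwrite("pics/p.png",c)
E
```

```text
travel [-1.2, 1.1, 51.9] rot [-0.01, -0.02, 0.03]
7.3 [ 0.5687 -0.039   0.1719] [-3.1414e+00 -4.0000e-04 -1.0190e-01] [ 0.8  -0.28 -5.12] 0.057154950222715994 39.99002695083618
```

View pics/p.png

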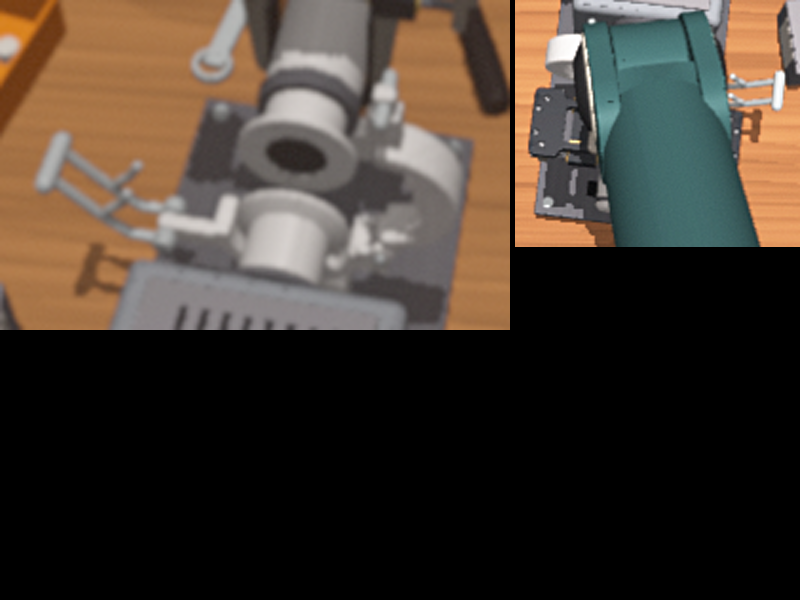

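Call:
jog_arm(travel=[[-1, 0.5, 20], [-1, 0.5, 40], [-1, 0.5, 50], [-1, 0.5, 54], [-1, 0.5, 54], [-1, 0.5, 54]], rot=[[0, 0, 0], [0, 0, 0], [0, 0, 0], [0, 0, 0], [0, 0, 0], [0, 0, 0]])

```text
t: 8.0
position: [0.5687, -0.0404, 0.1188]
tool_rot: [3.141, -0.002, -0.103]
contact_force: [0.6, -1.4, -3.2]
gripper_width: 0.0573
finger_force: 40.0
```

Call:
jog_arm(travel=[[1, 0, 0], [2, 0, 0], [3, 0, 0], [4, 0, 0], [4, 0, 0], [4, 0, 0]], rot=[[0, 0, 0], [0, 0, 0], [0, 0, 0], [0, 0, 0], [0, 0, 0], [0, 0, 0]])

```text
t: 8.6
position: [0.5725, -0.0407, 0.1177]
tool_rot: [-3.141, -0.002, -0.103]
contact_force: [3.4, -1.7, -3.0]
gripper_width: 0.0571
finger_force: 40.0
```

```bash
python3 mv.py .5674,-.04,.12,-.1023; python3 - <<'E'
from h import *
a=optics.snapshot("scene")[265:345,230:350,::-1];cv2.imwrite("pics/q.png",cv2.resize(a,None,fx=5,fy=5,interpolation=2))
E
```

```text
travel [-5.2, -0.1, -2.3] rot [-0.02, -0.11, -0.04]
8.6 [ 0.5725 -0.0407  0.1177] [-3.1413e+00 -1.9000e-03 -1.0310e-01] [ 3.35 -1.71 -3.02] 0.05710566784863271 39.991575479507446
```

View pics/q.png

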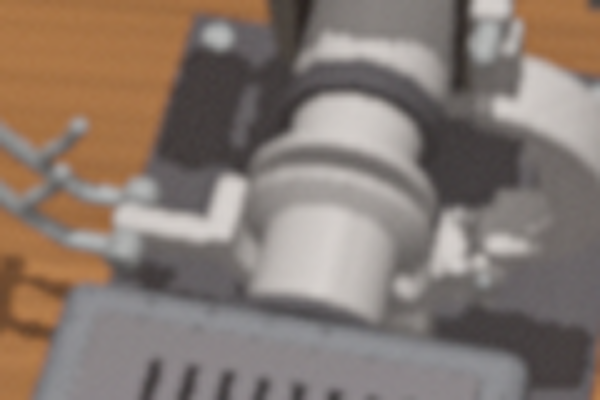

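Call:
jog_arm(travel=[[0, 0, 0], [0, 0, 0], [0, 0, 0]], rot=[[0, 0, 0], [0, 0, 0], [0, 0, 0]])

```text
t: 8.95
position: [0.5722, -0.0406, 0.1178]
tool_rot: [-3.141, -0.001, -0.103]
contact_force: [4.0, -1.5, -3.7]
gripper_width: 0.0572
finger_force: 40.0
```

```bash
python3 -c "
from h import *
s=telemetry.get_state();print(s['contact_force'],s['torque'])"
```

```text
[ 3.99113057 -1.54069965 -3.68542023] [-0.31545833 -1.14953004 -0.13594475]
```

Call:
jog_arm(travel=[[0, 0, -4], [0, 0, -8], [0, 0, -8], [0, 0, -8]], rot=[[0, 0, 0], [0, 0, 0], [0, 0, 0], [0, 0, 0]])

```text
t: 9.35
position: [0.5707, -0.0403, 0.1252]
tool_rot: [3.142, 0.002, -0.102]
contact_force: [-1.1, 0.5, -5.4]
gripper_width: 0.057
finger_force: 40.0
```

```bash
python3 -c "
from h import *
s=telemetry.get_state();print(s['contact_force'],s['torque'],s['position'])"
```

```text
[-1.06282594  0.45404494 -5.39518174] [ 0.07131824 -0.05758878 -0.00033913] [ 0.5707024  -0.04032261  0.12523902]
```

Call:
jog_arm(travel=[[1, 0, 2], [2, 0, 4], [2.5, 0, 4], [3, 0, 4], [3, 0, 4], [3, 0, 4]], rot=[[0, 0, 0], [0, 0, 0], [0, 0, 0], [0, 0, 0], [0, 0, 0], [0, 0, 0]])

```text
t: 9.95
position: [0.5743, -0.0409, 0.1215]
tool_rot: [3.142, 0.001, -0.103]
contact_force: [-0.8, 0.2, -5.2]
gripper_width: 0.0576
finger_force: 40.0
```

Call:
jog_arm(travel=[[0.5, 0, 0], [1, 0, 0], [1, 0, 0], [1, 0, 0]], rot=[[0, 0, 0], [0, 0, 0], [0, 0, 0], [0, 0, 0]])

```text
t: 10.35
position: [0.5746, -0.0409, 0.1212]
tool_rot: [3.141, 0.002, -0.103]
contact_force: [-4.9, 0.8, -4.7]
gripper_width: 0.057
finger_force: 40.0
```

Call:
jog_arm(travel=[[-0.7, 0, 1], [-0.7, 0, 2], [-0.7, 0, 3], [-0.7, 0, 4], [-0.7, 0, 4], [-0.7, 0, 4]], rot=[[0, 0, 0], [0, 0, 0], [0, 0, 0], [0, 0, 0], [0, 0, 0], [0, 0, 0]])

```text
t: 10.95
position: [0.5746, -0.041, 0.1174]
tool_rot: [3.141, 0.001, -0.103]
contact_force: [-5.4, 0.1, -4.1]
gripper_width: 0.0568
finger_force: 40.0
```

Call:
jog_arm(travel=[[0, 0, 0.5], [0, 0, 1], [0, 0, 1.5], [0, 0, 2], [0, 0, 2], [0, 0, 2]], rot=[[0, 0, 0], [0, 0, 0], [0, 0, 0], [0, 0, 0], [0, 0, 0], [0, 0, 0]])

```text
t: 11.55
position: [0.5746, -0.0412, 0.1158]
tool_rot: [3.141, 0.0, -0.103]
contact_force: [-5.3, 0.1, -3.1]
gripper_width: 0.0569
finger_force: 40.0
```

Call:
jog_arm(travel=[[-0.5, 0, 0.5], [-0.5, 0, 1], [-0.5, 0, 1.5], [-0.5, 0, 2], [-0.5, 0, 2], [-0.5, 0, 2]], rot=[[0, 0, 0], [0, 0, 0], [0, 0, 0], [0, 0, 0], [0, 0, 0], [0, 0, 0]])

```text
t: 12.15
position: [0.5748, -0.041, 0.1146]
tool_rot: [3.141, -0.001, -0.104]
contact_force: [-6.3, 0.8, 1.6]
gripper_width: 0.0574
finger_force: 40.0
```

```bash
python3 -c "
from h import *
s=telemetry.get_state();print(s['contact_force'],s['torque'],s['position'])"
```

```text
[-6.29677534  0.83356323  1.6297138 ] [ 0.05274196  1.38726563 -0.28136607] [ 0.5747835  -0.04104778  0.1145993 ]
```

Call:
jog_arm(travel=[[-0.5, 0, 0.5], [-0.5, 0, 0.8], [-0.5, 0, 1.2], [-0.5, 0, 1.2]], rot=[[0, 0.3, 0], [0, 0.6, 0], [0, 1, 0], [0, 1, 0]])

```text
t: 12.55
position: [0.5749, -0.0409, 0.1143]
tool_rot: [3.141, -0.02, -0.104]
contact_force: [-6.7, 0.9, 5.4]
gripper_width: 0.0571
finger_force: 40.0
```

```bash
python3 -c "
from h import *
s=telemetry.get_state();print(s['contact_force'],s['torque'],s['position'],s['tool_rot'])"
```

```text
[-6.72836081  0.93338962  5.39758882] [ 0.08345224  1.62789846 -0.3093624 ] [ 0.57494778 -0.04091188  0.11430587] [ 3.14145258 -0.0202448  -0.10386232]
```

Call:
jog_arm(travel=[[0, 0, -0.5], [0, 0, -0.8], [0, 0, -0.8]], rot=[[0, 0, 0], [0, 0, 0], [0, 0, 0]])

```text
t: 12.85
position: [0.5749, -0.0409, 0.1143]
tool_rot: [-3.142, -0.02, -0.103]
contact_force: [-4.4, 0.9, 6.0]
gripper_width: 0.0574
finger_force: 40.0
```

Call:
jog_arm(travel=[[0, 0, 0], [0, 0, 0], [0, 0, 0], [0, 0, 0], [0, 0, 0], [0, 0, 0], [0, 0, 0], [0, 0, 0]], rot=[[0, 0, 0], [0, 0, 0], [0, 0, 0], [0, 0, 0], [0, 0, 0], [0, 0, 0], [0, 0, 0], [0, 0, 0]], claw=1)

```text
t: 13.65
position: [0.5739, -0.0408, 0.1131]
tool_rot: [3.142, -0.017, -0.103]
contact_force: [-0.2, -0.5, 0.6]
gripper_width: 0.0917
finger_force: 0.0
```

```bash
python3 - <<'E'
from h import *
s=telemetry.get_state();print(s['contact_force'],s['torque'],s['position'],s['tool_rot'])
a=optics.snapshot("scene")[245:345,200:360,::-1];cv2.imwrite("pics/r.png",cv2.resize(a,None,fx=5,fy=5,interpolation=2))
E
```

```text
[-0.17007194 -0.45023008  0.55645327] [-1.04954803e-03 -1.90570693e-03  1.83830756e-05] [ 0.57387336 -0.04084659  0.1131319 ] [ 3.1415516  -0.01743797 -0.10284004]
```

View pics/r.png

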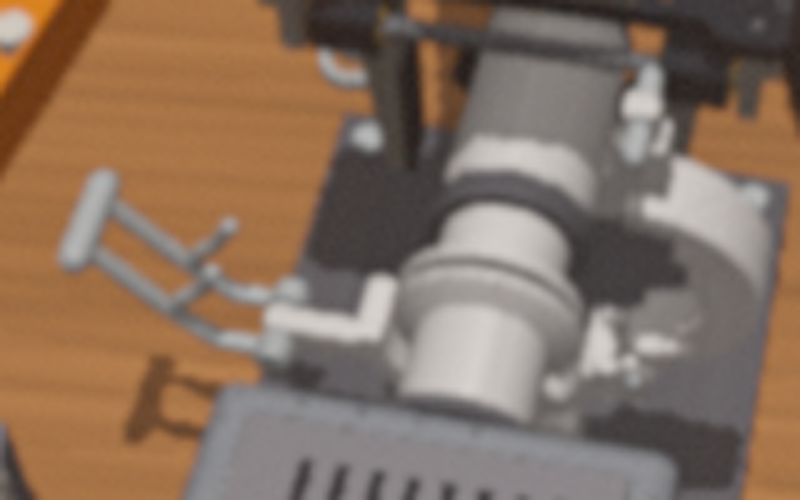

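Call:
jog_arm(travel=[[0, 0, -10], [0, 0, -40], [0, 0, -85], [0, 0, -130], [0, 0, -175], [0, 0, -195], [0, 0, -195]], rot=[[0, 0, 0], [0, 0, 0], [0, 0, 0], [0, -1, 0], [0, -1, 0], [0, -1, 0], [0, -1, 0]])

```text
t: 14.4
position: [0.5722, -0.0403, 0.3127]
tool_rot: [3.142, -0.008, -0.103]
contact_force: [-0.3, 0.0, 0.0]
gripper_width: 0.0919
finger_force: 0.0
```

```bash
cat > tri.py <<'E'
from h import *
def tri(a,b):
    A=[]
    for n,uv in(("top",a),("scene",b)):
        K,d,r,t=cam(n);A.append((np.c_[cv2.Rodrigues(r)[0],t],cv2.undistortPoints(np.array([[uv]],float),K,d)[0,0]))
    X=cv2.triangulatePoints(A[0][0],A[1][0],A[0][1].reshape(2,1),A[1][1].reshape(2,1))[:,0];return X[:3]/X[3]
def rig(X):
    p=np.load("rig.npy");c,s=np.cos(p[3]),np.sin(p[3]);d=X-p[:3];return np.array([c*d[0]+s*d[1],-s*d[0]+c*d[1],d[2]])
if __name__=="__main__":
    for nm,a,b in(("ringend",(320.7,141),(330,260)),("leverbar",(285+401/3,70+322/3),(205+39/3,245+131/3)),("ring pin",(285+104/3,70+250/3),(205+370/3,245+85/3))):
        X=tri(a,b);print(nm,X.round(4),rig(X).round(4))
E
python3 tri.py; python3 mv.py .6697,.0651,.29,-.1023 .6697,.0651,.214,-.1023
```

```text
ringend [0.671  0.0039 0.2836] [0.0075 0.0543 0.2737]
leverbar [ 0.6424 -0.1961  0.1421] [-0.0005 -0.1476  0.1322]
ring pin [0.6616 0.0038 0.2374] [-0.0019  0.0532  0.2276]
travel [85.9, -114.8, 23.4] rot [0.0, -0.46, -0.03]
travel [85.3, -114.8, 99.4] rot [0.0, -0.46, -0.03]
14.4 [ 0.5722 -0.0403  0.3127] [ 3.1416 -0.008  -0.1028] [-0.26  0.01  0.05] 0.09189051398372206 0.0
```

Call:
jog_arm(travel=[[25, -35, 0], [50, -70, 0], [75, -105, 0], [85, -130, 0], [85, -130, 0], [85, -130, 40], [85, -130, 80], [85, -130, 99], [85, -130, 99], [85, -130, 99], [85, -130, 99]], rot=[[0, -0.5, 0], [0, -0.5, 0], [0, -0.5, 0], [0, -0.5, 0], [0, -0.5, 0], [0, -0.5, 0], [0, -0.5, 0], [0, -0.5, 0], [0, -0.5, 0], [0, -0.5, 0], [0, -0.5, 0]], claw=-1, force=10)

```text
t: 15.5
position: [0.6692, 0.0799, 0.2109]
tool_rot: [-3.141, 0.006, -0.103]
contact_force: [-0.2, 0.4, 0.8]
gripper_width: 0.0056
finger_force: 0.0
```

```bash
python3 mv.py .6697,.0651,.214,-.1023; python3 - <<'E'
from h import *
for n in("scene","top"):
    optics.snapshot(n)
    print(n,[(round(d["score"],2),np.round(d["box"]).tolist()) for d in spotter.search_frame(n,"ring")])
E
```

```text
travel [2.0, 14.7, -3.1] rot [-0.03, 0.35, -0.06]
15.5 [0.6692 0.0799 0.2109] [-3.1411  0.0062 -0.1033] [-0.2   0.41  0.81] 0.005618366776466856 0.0
scene [(0.82, [324.0, 266.0, 356.0, 316.0]), (0.42, [108.0, 325.0, 159.0, 371.0])]
top [(0.52, [327.0, 169.0, 363.0, 231.0])]
```

Call:
jog_arm(travel=[[0, 15, 0], [0, 28, 0], [0, 36, 0], [0, 42, 0], [0, 48, 0], [0, 54, 0], [0, 60, 0], [0, 66, 0], [0, 72, 0], [0, 78, 0], [0, 78, 0]], rot=[[0, 0, 0], [0, 0, 0], [0, 0, 0], [0, 0, 0], [0, 0, 0], [0, 0, 0], [0, 0, 0], [0, 0, 0], [0, 0, 0], [0, 0, 0], [0, 0, 0]])

```text
t: 16.8
position: [0.6598, 0.0004, 0.2083]
tool_rot: [3.14, 0.01, -0.105]
contact_force: [0.4, -0.3, -0.7]
gripper_width: 0.0002
finger_force: 0.0
```

```bash
python3 - <<'E'
from h import *
s=telemetry.get_state();print(s['contact_force'],s['position'])
for n in("scene","top"):
    optics.snapshot(n)
    print(n,[(round(d["score"],2),np.round(d["box"]).tolist()) for d in spotter.search_frame(n,"ring")])
E
```

```text
[ 0.44834947 -0.30936061 -0.73986055] [6.59817780e-01 4.36644303e-04 2.08340793e-01]
scene [(0.59, [270.0, 265.0, 336.0, 319.0]), (0.17, [431.0, 362.0, 482.0, 413.0])]
top []
```

Call:
jog_arm(travel=[[0, 5, 0], [0, 10, 0], [0, 15, 0], [0, 20, 0], [0, 25, 0], [0, 25, 0], [0, 25, 0], [0, 25, 0]], rot=[[0, 0, 0], [0, 0, 0], [0, 0, 0], [0, 0, 0], [0, 0, 0], [0, 0, 0], [0, 0, 0], [0, 0, 0]])

```text
t: 17.8
position: [0.6578, -0.022, 0.2091]
tool_rot: [-3.141, 0.009, -0.103]
contact_force: [-0.3, 0.4, 0.1]
gripper_width: 0.0003
finger_force: 0.0
```

```bash
python3 - <<'E'
from h import *
s=telemetry.get_state();print(s['contact_force'],s['position'])
p=np.load("rig.npy");c,si=np.cos(p[3]),np.sin(p[3])
for th in(0,.1,.6,.8,1.,1.5):
    y,z=-.136,.008;yy=.056+y*np.cos(th)+z*np.sin(th);zz=-y*np.sin(th)+z*np.cos(th)+.1+p[2]
    print(th,proj("scene",[(p[0]-si*yy,p[1]+c*yy,zz)]).round(),proj("top",[(p[0]-si*yy,p[1]+c*yy,zz)]).round())
for n in("scene",):
    optics.snapshot(n)
    print(n,[(round(d["score"],2),np.round(d["box"]).tolist()) for d in spotter.search_frame(n,"ring")])
E
```

```text
[-0.29895074  0.37014446  0.05508831] [ 0.65778517 -0.0220499   0.20910258]
0 [[255. 302.]] [[384. 176.]]
0.1 [[255. 298.]] [[384. 174.]]
0.6 [[267. 280.]] [[374. 165.]]
0.8 [[277. 275.]] [[365. 161.]]
1.0 [[289. 272.]] [[354. 158.]]
1.5 [[329. 271.]] [[319. 151.]]
scene [(0.65, [258.0, 274.0, 335.0, 316.0])]
```

Call:
jog_arm(travel=[[0, 0, -20], [0, 30, -40], [0, 60, -40], [3, 88, -40], [3, 88, -40]], rot=[[0, 0, 0], [0, 0, 0], [0, 0, 0], [0, 0, 0], [0, 0, 0]])

```text
t: 18.4
position: [0.6517, -0.116, 0.249]
tool_rot: [3.138, 0.009, -0.11]
contact_force: [-0.3, -0.7, 0.6]
gripper_width: 0.0004
finger_force: 0.0
```

```bash
python3 - <<'E'
from h import *
s=telemetry.get_state();print(s['qpos'],s['t'])
a=optics.snapshot("scene")[245:345,200:360,::-1]
cv2.imwrite("pics/s.png",cv2.resize(a,None,fx=5,fy=5,interpolation=2))
E
python3 mv.py .6521,-.11,.180,1.4685 .6521,-.11,.180,-1.6731
```

```text
[ 0.35228928  0.50218572 -0.32524768  1.52614707  0.17238644  1.15004608
 -1.68816473] 18.4
travel [0.6, -2.7, 68.9] rot [-0.36, 0.44, -90.26]
travel [0.6, -2.7, 68.9] rot [0.44, 0.36, 89.74]
18.45 [ 0.6518 -0.1127  0.2489] [ 3.1407  0.0089 -0.1068] [0.08 0.56 0.34] 0.0005496787748241296 0.0
```

View pics/s.png

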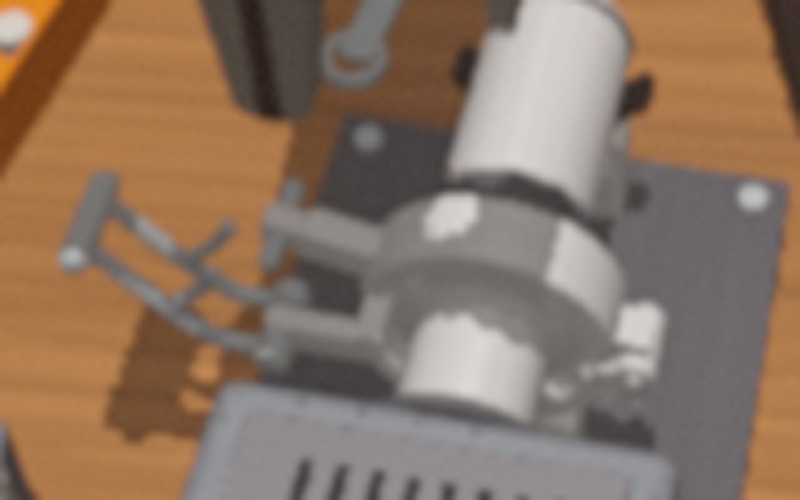

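Call:
jog_arm(travel=[[0, -2, 0], [0, -2, 5], [0, -2, 10], [0, -2, 15], [0, -2, 20], [0, -2, 25], [0, -2, 30], [0, -2, 35], [0, -2, 40], [0, -2, 45], [0, -2, 50], [0, -2, 60], [0, -2, 60], [0, -2, 60]], rot=[[0, 0, -8], [0, 0, -16], [0, 0, -24], [0, 0, -32], [0, 0, -40], [0, 0, -48], [0, 0, -56], [0, 0, -64], [0, 0, -72], [0, 0, -80], [0, 0, -88], [0, 0.4, -90], [0, 0.4, -90], [0, 0.4, -90]])

```text
t: 19.85
position: [0.6517, -0.1076, 0.1888]
tool_rot: [-3.137, -0.005, 1.466]
contact_force: [0.2, -0.2, 0.7]
gripper_width: 0.0005
finger_force: 0.0
```

```bash
python3 mv.py .6519,-.109,.180,1.4685 .6519,-.109,.150,1.4685
```

```text
travel [-1.4, 0.4, 8.8] rot [-0.28, -0.27, -0.13]
travel [-1.5, 0.6, 38.8] rot [-0.28, -0.27, -0.13]
19.85 [ 0.6517 -0.1076  0.1888] [-3.1366 -0.0048  1.4662] [ 0.23 -0.19  0.67] 0.0004524998628117743 0.0
```

Descend slowly, watching force.

Call:
jog_arm(travel=[[-1, 0, 5], [-1, 0, 10], [-1, 0, 14], [-1, 0, 18], [-1, 0, 21], [-1, 0, 24], [-1, 0, 24]], rot=[[0, 0, 0], [0, 0, 0], [0, 0, 0], [0, 0, 0], [0, 0, 0], [0, 0, 0], [0, 0, 0]])

```text
t: 20.55
position: [0.6515, -0.1093, 0.1647]
tool_rot: [-3.137, -0.004, 1.468]
contact_force: [0.2, -0.6, 0.4]
gripper_width: 0.0003
finger_force: 0.0
```

Call:
jog_arm(travel=[[0, 0, 2], [0, 0, 4], [0, 0, 6], [0, 0, 7], [0, 0, 8], [0, 0, 8]], rot=[[0, 0, 0], [0, 0, 0], [0, 0, 0], [0, 0, 0], [0, 0, 0], [0, 0, 0]])

```text
t: 21.15
position: [0.6517, -0.1091, 0.1572]
tool_rot: [-3.138, -0.004, 1.468]
contact_force: [0.9, -1.4, 1.1]
gripper_width: 0.0003
finger_force: 1.0
```

Call:
jog_arm(travel=[[0, 0, 1], [0, 0, 2], [0, 0, 3], [0, 0, 4], [0, 0, 4]], rot=[[0, 0, 0], [0, 0, 0], [0, 0, 0], [0, 0, 0], [0, 0, 0]])

```text
t: 21.65
position: [0.6516, -0.1095, 0.1531]
tool_rot: [-3.138, -0.004, 1.467]
contact_force: [-0.4, -3.3, 4.6]
gripper_width: 0.0005
finger_force: 1.9
```

Call:
jog_arm(travel=[[0, 0, 1], [0, 0, 2], [0, 0, 2]], rot=[[0, 0, 0], [0, 0, 0], [0, 0, 0]])

```text
t: 21.95
position: [0.6516, -0.1097, 0.1512]
tool_rot: [-3.137, -0.004, 1.467]
contact_force: [-0.7, -3.6, 5.4]
gripper_width: 0.0002
finger_force: 2.5
```

Call:
jog_arm(travel=[[0, 0, 1], [0, 0, 2], [0, 0, 3], [0, 0, 3]], rot=[[0, 0, 0], [0, 0, 0], [0, 0, 0], [0, 0, 0]])

```text
t: 22.35
position: [0.6516, -0.11, 0.149]
tool_rot: [-3.138, -0.003, 1.467]
contact_force: [-2.6, -4.9, 9.2]
gripper_width: 0.0008
finger_force: 4.6
```

Call:
jog_arm(travel=[[0, 0, 1], [0, 0, 2], [0, 0, 2]], rot=[[0, 0, 0], [0, 0, 0], [0, 0, 0]])

```text
t: 22.65
position: [0.6516, -0.11, 0.1488]
tool_rot: [-3.138, -0.002, 1.467]
contact_force: [-6.2, -4.5, 18.6]
gripper_width: 0.0006
finger_force: 9.4
```

Call:
jog_arm(travel=[[0, 0, 0.4], [0, 0, 0.4], [0, 0, 0.4]], rot=[[0, 0, 0], [0, 0, 0], [0, 0, 0]])

```text
t: 22.95
position: [0.6516, -0.11, 0.1488]
tool_rot: [-3.138, -0.002, 1.467]
contact_force: [-7.5, -5.4, 20.3]
gripper_width: 0.0003
finger_force: 10.3
```

```bash
python3 - <<'E'
from h import *
s=telemetry.get_state();print(s['contact_force'],s['position'],s['torque'])
I={n:optics.snapshot(n) for n in("scene",)}
cv2.imwrite("s_press.png",I["scene"][:,:,::-1])
for o in("ring","lever"): print(o,[(round(d["score"],2),np.round(d["box"],1).tolist()) for d in spotter.search_frame("scene",o)])
E
```

```text
[-7.45501434 -5.44501512 20.25430024] [ 0.65164633 -0.10995299  0.14880421] [-1.18777577  1.67014233 -0.00489281]
ring [(0.82, [268.5, 290.7, 334.1, 318.8]), (0.24, [212.9, 252.0, 358.8, 445.7])]
lever [(0.71, [209.9, 281.6, 226.3, 301.5]), (0.62, [492.3, 341.8, 542.1, 391.8])]
```

Call:
jog_arm(travel=[[0, 0, -5], [0, 0, -25], [0, 0, -55], [-20, 0, -60], [-50, 0, -60], [-73, 0, -60], [-73, 0, -60], [-73, 0, -60]], rot=[[0, 0, 0], [0, 0, 0], [0, 0, 0], [0, 0, 0], [0, 0, 0], [0, 0, 0], [0, 0, 0], [0, 0, 0]])

```text
t: 23.9
position: [0.6439, -0.1804, 0.2044]
tool_rot: [-3.136, -0.007, 1.468]
contact_force: [-0.2, 0.7, -0.3]
gripper_width: 0.0004
finger_force: 0.0
```

```bash
python3 mv.py .6396,-.2283,.147,1.4685; python3 - <<'E'
from h import *
from tri import tri,rig
A={}
for n in("top","scene"):
    im=optics.snapshot(n);cv2.imwrite(f"L_{n}.png",im[:,:,::-1])
    for o in("lever","ring"): print(n,o,[(round(d["score"],2),np.round(d["box"],1).tolist()) for d in spotter.search_frame(n,o)][:2])
E
```

```text
travel [-48.5, 0.9, 57.1] rot [-0.32, -0.4, -0.02]
23.9 [ 0.6439 -0.1804  0.2044] [-3.136  -0.0069  1.4682] [-0.17  0.65 -0.32] 0.0003572120275710616 0.0
top lever [(0.78, [387.9, 169.5, 421.6, 185.3]), (0.51, [377.4, 169.2, 420.5, 186.9])]
top ring [(0.72, [316.6, 161.2, 388.1, 180.4])]
scene lever [(0.96, [214.8, 280.7, 258.1, 314.9])]
scene ring [(0.58, [251.4, 289.1, 332.1, 319.1]), (0.49, [437.0, 252.7, 479.4, 303.8])]
```

Call:
jog_arm(travel=[[-25, 1, 0], [-50, 1, 0], [-50, 1, 20], [-50, 1, 45], [-50, 1, 57], [-50, 1, 57], [-50, 1, 57]], rot=[[0, 0, 0], [0, 0, 0], [0, 0, 0], [0, 0, 0], [0, 0, 0], [0, 0, 0], [0, 0, 0]])

```text
t: 24.9
position: [0.6405, -0.2309, 0.1488]
tool_rot: [-3.138, -0.005, 1.469]
contact_force: [0.4, 0.6, 0.3]
gripper_width: 0.0002
finger_force: 0.0
```

Call:
jog_arm(travel=[[6, 0, 0], [12, 0, 0], [16, 0, 0], [20, 0, -1], [24, 0, -2], [28, 0, -4], [32, 0, -6], [36, 0, -8], [36, 0, -8]], rot=[[0, 0, 0], [0, 0, 0], [0, 0, 0], [0, 0, 0], [0, 0, 0], [0, 0, 0], [0, 0, 0], [0, 0, 0], [0, 0, 0]])

```text
t: 25.8
position: [0.644, -0.1941, 0.1568]
tool_rot: [-3.138, -0.005, 1.469]
contact_force: [-0.3, -0.7, 0.1]
gripper_width: 0.0006
finger_force: 0.4
```

Call:
jog_arm(travel=[[4, 0, -1], [8, 0, -2], [12, 0, -3], [16, 0, -4], [20, 0, -5], [24, 0, -6], [24, 0, -6]], rot=[[0, 0, 0], [0, 0, 0], [0, 0, 0], [0, 0, 0], [0, 0, 0], [0, 0, 0], [0, 0, 0]])

```text
t: 26.5
position: [0.6463, -0.171, 0.1626]
tool_rot: [-3.138, -0.005, 1.469]
contact_force: [-0.7, -1.3, 0.6]
gripper_width: 0.0006
finger_force: 0.7
```

Call:
jog_arm(travel=[[4, 0, -1], [8, 0, -2], [11, 0, -2], [14, 0, -2], [16, 0, -2], [16, 0, -2]], rot=[[0, 0, 0], [0, 0, 0], [0, 0, 0], [0, 0, 0], [0, 0, 0], [0, 0, 0]])

```text
t: 27.1
position: [0.6478, -0.1547, 0.1644]
tool_rot: [-3.137, -0.006, 1.469]
contact_force: [0.3, 0.3, 0.2]
gripper_width: 0.0007
finger_force: 0.1
```

Call:
jog_arm(travel=[[1.5, 0, 0], [3, 0, 0], [4.5, 0, 0], [6, 0, 0], [6, 0, 0]], rot=[[0, 0, 0], [0, 0, 0], [0, 0, 0], [0, 0, 0], [0, 0, 0]])

```text
t: 27.6
position: [0.6484, -0.1497, 0.1646]
tool_rot: [-3.137, -0.004, 1.468]
contact_force: [-0.4, -1.9, 1.2]
gripper_width: 0.0006
finger_force: 0.8
```

Call:
jog_arm(travel=[[1, 0, 0], [2, 0, 0], [3, 0, 0], [3, 0, 0]], rot=[[0, 0, 0], [0, 0, 0], [0, 0, 0], [0, 0, 0]])

```text
t: 28.0
position: [0.6485, -0.1489, 0.1646]
tool_rot: [-3.137, -0.002, 1.467]
contact_force: [-0.4, -5.2, 3.0]
gripper_width: 0.0003
finger_force: 2.9
```

```bash
python3 - <<'E'
from h import *
from tri import rig
s=telemetry.get_state();print(s['contact_force'],s['torque'],rig(s['position']))
p=np.load("rig.npy");c,si=np.cos(p[3]),np.sin(p[3])
def W(x,y,z):return (p[0]+c*x-si*y,p[1]+si*x+c*y,.0188+z)
for th in(0,.1,.3,.5,.8):
    print(th,[proj(n,[W(x,-.08-.084*np.sin(th+.048),.074+.084*np.cos(th+.048)) for x in(-.022,.022)]).round(1).tolist() for n in("scene","top")])
for n in("top","scene"):
    im=optics.snapshot(n)
    for o in("lever","ring"): print(n,o,[(round(d["score"],2),np.round(d["box"],1).tolist()) for d in spotter.search_frame(n,o)][:2])
E
```

```text
[-0.3803012  -5.21836481  2.95940804] [-1.34104562  0.13906787  0.04650271] [ 0.00067481 -0.10012734  0.15473697]
0 [[[252.9, 273.3], [245.9, 293.5]], [[388.6, 180.1], [390.8, 158.2]]]
0.1 [[[248.4, 272.9], [241.2, 293.0]], [[392.9, 180.7], [395.0, 158.8]]]
0.3 [[[239.9, 272.9], [232.5, 292.9]], [[400.8, 182.2], [402.9, 160.4]]]
0.5 [[[232.4, 274.0], [224.8, 293.8]], [[407.9, 183.9], [409.9, 162.3]]]
0.8 [[[223.6, 277.7], [215.8, 297.3]], [[416.0, 186.8], [418.0, 165.4]]]
top lever [(0.73, [164.4, 233.3, 210.7, 293.2]), (0.65, [376.0, 167.1, 387.7, 179.5])]
top ring [(0.83, [312.3, 162.5, 381.7, 180.8])]
scene lever [(0.93, [242.0, 271.6, 270.7, 317.2]), (0.7, [216.5, 254.8, 357.0, 447.6])]
scene ring [(0.59, [251.2, 286.6, 334.6, 317.3])]
```

Call:
jog_arm(travel=[[1, 0, 0], [2, 0, 0], [2, 0, 0], [-3, 0, 0], [-15, 0, 0], [-40, 0, 0], [-60, 0, -40], [-60, 0, -80], [-60, 0, -80], [-60, 0, -80]], rot=[[0, 0, 0], [0, 0, 0], [0, 0, 0], [0, 0, 0], [0, 0, 0], [0, 0, 0], [0, 0, 0], [0, 0, 0], [0, 0, 0], [0, 0, 0]])

```text
t: 29.3
position: [0.6433, -0.2066, 0.2451]
tool_rot: [-3.139, -0.005, 1.468]
contact_force: [-0.4, 0.1, -2.1]
gripper_width: 0.0004
finger_force: 0.0
```

```bash
python3 - <<'E'
from h import *
im={}
for n in("top","scene"):
    im[n]=cv2.cvtColor(optics.snapshot(n),cv2.COLOR_RGB2GRAY);cv2.imwrite(f"F_{n}.png",im[n])
    for o in("lever","ring"): print(n,o,[(round(d["score"],2),np.round(d["box"],1).tolist()) for d in spotter.search_frame(n,o)][:2])
F=im["scene"];k=4
up=lambda a:cv2.resize(a,None,fx=k,fy=k,interpolation=2)
for name in("s_press.png","L_scene.png","pics/scene0.png"):
    A=cv2.imread(name,0)
    for lab,(x0,y0,x1,y1) in dict(ear=(262,285,285,300),arc=(280,282,310,300),arcR=(305,285,330,310),unit=(240,330,320,400)).items():
        T=up(A[y0:y1,x0:x1]);S=up(F[y0-8:y1+8,x0-8:x1+8]);r=cv2.matchTemplate(S,T,cv2.TM_CCOEFF_NORMED);_,v,_,l=cv2.minMaxLoc(r)
        print(name,lab,round(v,2),(l[0]/k-8,l[1]/k-8))
E
```

```text
top lever [(0.76, [373.3, 157.8, 393.2, 182.5]), (0.6, [188.5, 123.9, 228.6, 167.3])]
top ring [(0.82, [317.9, 158.1, 385.1, 183.3]), (0.24, [275.6, 265.6, 301.9, 347.2])]
scene lever [(0.77, [242.2, 276.9, 270.8, 316.2])]
scene ring [(0.95, [251.2, 288.4, 334.2, 318.4])]
s_press.png ear 0.82 (5.25, -2.75)
s_press.png arc 0.91 (-2.75, -0.5)
s_press.png arcR 1.0 (0.0, 0.0)
s_press.png unit 0.94 (0.0, 0.0)
L_scene.png ear 0.95 (0.5, 0.25)
L_scene.png arc 1.0 (0.0, 0.0)
L_scene.png arcR 1.0 (-0.25, 0.0)
L_scene.png unit 1.0 (0.0, 0.0)
pics/scene0.png ear 0.52 (-0.5, -8.0)
pics/scene0.png arc 0.48 (-4.25, -7.75)
pics/scene0.png arcR 0.63 (8.0, -2.0)
pics/scene0.png unit 1.0 (0.0, 0.0)
```

```bash
python3 - <<'E'
from h import *
F=cv2.imread("F_scene.png",0);L=cv2.imread("L_scene.png",0)
s=cv2.cvtColor(cv2.imread("pics/s.png"),cv2.COLOR_BGR2GRAY);A=F.copy();A[245:345,200:360]=cv2.resize(s,(160,100),interpolation=cv2.INTER_AREA)
k=4;up=lambda a:cv2.resize(a,None,fx=k,fy=k,interpolation=2)
for nm,B,C in(("fallen->L",A,L),("fallen->F",A,F),("L->F",L,F)):
  for lab,(x0,y0,x1,y1) in dict(ear=(262,283,282,300),arc=(276,280,296,298),arcM=(290,282,310,298),filt=(288,245,330,280)).items():
    T=up(B[y0:y1,x0:x1]);S=up(C[y0-12:y1+12,x0-12:x1+12]);r=cv2.matchTemplate(S,T,cv2.TM_CCOEFF_NORMED);_,v,_,l=cv2.minMaxLoc(r)
    print(nm,lab,round(v,2),(l[0]/k-12,l[1]/k-12))
p=np.load("rig.npy");c,si=np.cos(p[3]),np.sin(p[3])
for th in(0,.05,.15):
    y,z=-.114,.016;yy=.056+y*np.cos(th)+z*np.sin(th);zz=-y*np.sin(th)+z*np.cos(th)+.1188
    print(th,"ear",proj("scene",[(p[0]-si*yy,p[1]+c*yy,zz)]).round(1))
E
python3 mv.py .6519,-.1085,.20,1.4685 .6519,-.1085,.155,1.4685
```

```text
fallen->L ear 0.87 (-3.75, 7.0)
fallen->L arc 0.87 (-2.75, 5.0)
fallen->L arcM 0.8 (3.5, 4.75)
fallen->L filt 0.93 (-0.25, 0.5)
fallen->F ear 0.8 (-3.0, 6.75)
fallen->F arc 0.87 (-3.0, 5.25)
fallen->F arcM 0.79 (3.5, 4.75)
fallen->F filt 0.93 (-0.5, 0.75)
L->F ear 0.94 (0.5, 0.25)
L->F arc 1.0 (0.25, 0.0)
L->F arcM 1.0 (0.0, 0.0)
L->F filt 1.0 (0.0, 0.0)
0 ear [[265.8 299. ]]
0.05 ear [[266.1 297.3]]
0.15 ear [[267.1 294. ]]
travel [98.4, -0.3, 43.5] rot [-0.36, -0.29, -0.0]
travel [98.2, 0.0, 88.5] rot [-0.36, -0.29, -0.0]
29.6 [ 0.6424 -0.2067  0.243 ] [-3.1353 -0.0051  1.4685] [-0.04  0.31  0.19] 0.00048733945572969784 0.0
```

Call:
jog_arm(travel=[[40, 0, 0], [80, 0, 0], [97, 0, 0], [97, 0, 0], [97, 0, 30], [97, 0, 60], [97, 0, 80], [97, 0, 88], [97, 0, 88], [97, 0, 88]], rot=[[0, 0, 0], [0, 0, 0], [0, 0, 0], [0, 0, 0], [0, 0, 0], [0, 0, 0], [0, 0, 0], [0, 0, 0], [0, 0, 0], [0, 0, 0]])

```text
t: 30.6
position: [0.6531, -0.1111, 0.1576]
tool_rot: [-3.139, -0.004, 1.467]
contact_force: [0.3, -0.0, -0.1]
gripper_width: 0.0001
finger_force: 0.0
```

Call:
jog_arm(travel=[[0, 0, 1], [0, 0, 2], [0, 0, 3], [0, 0, 4], [0, 0, 4]], rot=[[0, 0, 0], [0, 0, 0], [0, 0, 0], [0, 0, 0], [0, 0, 0]])

```text
t: 31.1
position: [0.6524, -0.1101, 0.1526]
tool_rot: [-3.137, -0.004, 1.468]
contact_force: [1.3, 0.1, -0.5]
gripper_width: 0.0007
finger_force: 0.0
```

Call:
jog_arm(travel=[[0, 0, 1], [0, 0, 1], [0, 0, 1]], rot=[[0, 0, 0], [0, 0, 0], [0, 0, 0]])

```text
t: 31.4
position: [0.6524, -0.1101, 0.1517]
tool_rot: [-3.137, -0.004, 1.468]
contact_force: [0.1, 0.3, -0.2]
gripper_width: 0.0003
finger_force: 0.1
```

Call:
jog_arm(travel=[[0, 0, 0.7], [0, 0, 1.4], [0, 0, 1.4]], rot=[[0, 0, 0], [0, 0, 0], [0, 0, 0]])

```text
t: 31.7
position: [0.6526, -0.1101, 0.151]
tool_rot: [-3.138, -0.004, 1.468]
contact_force: [-1.8, 0.4, 5.0]
gripper_width: 0.0003
finger_force: 2.6
```

Call:
jog_arm(travel=[[0, 0, 0.7], [0, 0, 1.4], [0, 0, 1.4]], rot=[[0, 0, 0], [0, 0, 0], [0, 0, 0]])

```text
t: 32.0
position: [0.6528, -0.11, 0.1507]
tool_rot: [-3.138, -0.004, 1.468]
contact_force: [-3.4, -0.1, 9.3]
gripper_width: 0.001
finger_force: 5.4
```

Call:
jog_arm(travel=[[0, 0, -4], [4, 0, -4], [4, 0, -4], [4, 0, -2], [4, 0, -1], [4, 0, -0.5], [4, 0, -0.5]], rot=[[0, 0, 0], [0, 0, 0], [0, 0, 0], [0, 0, 0], [0, 0, 0], [0, 0, 0], [0, 0, 0]])

```text
t: 32.7
position: [0.6531, -0.1057, 0.1507]
tool_rot: [-3.138, -0.004, 1.468]
contact_force: [-2.8, 1.3, 10.4]
gripper_width: 0.0003
finger_force: 5.6
```

Call:
jog_arm(travel=[[0, 0, 0.7], [0, 0, 1.4], [0, 0, 1.4]], rot=[[0, 0, 0], [0, 0, 0], [0, 0, 0]])

```text
t: 33.0
position: [0.6532, -0.1057, 0.1505]
tool_rot: [-3.138, -0.004, 1.468]
contact_force: [-6.0, 0.2, 14.7]
gripper_width: 0.0002
finger_force: 8.7
```

Call:
jog_arm(travel=[[0, 0, -20], [0, 0, -45], [20, 0, -45], [32, 0, -45], [32, 0, -40], [32, 0, -34], [32, 0, -30], [32, 0, -28], [32, 0, -28]], rot=[[0, 0, 0], [0, 0, 0], [0, 0, 0], [0, 0, 0], [0, 0, 0], [0, 0, 0], [0, 0, 0], [0, 0, 0], [0, 0, 0]])

```text
t: 33.9
position: [0.656, -0.0757, 0.1765]
tool_rot: [-3.136, -0.003, 1.467]
contact_force: [-2.5, -0.7, 6.0]
gripper_width: 0.0003
finger_force: 3.5
```

```bash
python3 - <<'E'
from h import *
L=cv2.imread("L_scene.png",0).astype(np.float32);F=cv2.imread("F_scene.png",0).astype(np.float32)
for lab,(x0,y0,x1,y1) in dict(ear=(262,284,282,300),arcL=(270,284,292,304),arcM=(290,282,314,300),unit=(240,330,320,400)).items():
    w=np.eye(2,3,dtype=np.float32)
    try:
        cc,w=cv2.findTransformECC(L[y0:y1,x0:x1],F[y0:y1,x0:x1],w,cv2.MOTION_TRANSLATION,(3,200,1e-6),None,3);print(lab,round(cc,3),w[:,2].round(3))
    except cv2.error as e:print(lab,"fail")
E
```

```text
ear 0.922 [ 0.507 -0.331]
arcL 0.961 [-0.315  0.219]
arcM 0.998 [-0.056  0.063]
unit 1.0 [ 0.001 -0.009]
```

Call:
jog_arm(travel=[[0, 0, 1], [0, 0, 2], [0, 0, 2]], rot=[[0, 0, 0], [0, 0, 0], [0, 0, 0]])

```text
t: 34.2
position: [0.6562, -0.0757, 0.1761]
tool_rot: [-3.138, -0.003, 1.466]
contact_force: [-4.7, -1.0, 15.1]
gripper_width: 0.0003
finger_force: 7.7
```

Call:
jog_arm(travel=[[0, 0, -10], [0, 0, -50], [0, 0, -95], [0, 0, -120], [0, 0, -120], [0, 0, -120], [0, 0, -120]], rot=[[0, 0, 0], [0, 0, 0], [0, 0, 0], [0, 0, 0], [0, 0, 0], [0, 0, 0], [0, 0, 0]])

```text
t: 34.9
position: [0.6558, -0.0756, 0.2922]
tool_rot: [-3.134, -0.004, 1.467]
contact_force: [0.2, 0.3, -0.4]
gripper_width: 0.0005
finger_force: 0.0
```

```bash
python3 - <<'E'
from h import *
for n in("top","scene"):
    optics.snapshot(n)
    for o in("lever","ring"): print(n,o,[(round(d["score"],2),np.round(d["box"],1).tolist()) for d in spotter.search_frame(n,o)][:1])
print(order.sign_off())
E
```

```text
top lever []
top ring [(0.86, [313.8, 160.4, 368.4, 176.2])]
scene lever [(0.97, [242.7, 272.3, 270.9, 318.1])]
scene ring [(0.65, [250.4, 289.5, 335.7, 318.9])]
the job is handed in; nothing more can be done
None
```

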